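# Hold the washed lid to the eyewear box with its hinge knuckles lined up

### The job

First shut the eyewear box's drop front: push it up until it is fully closed. Then take the box's lid (the panel with the two hinge knuckles) out of the draining rack and hold it upright at the back of the box, its steel leaves facing away from the box, each lid knuckle down between its two box knuckles so that the holes line up and a colleague can slide the pins in. Finish while still holding it like that: it hangs freely in the gripper, not forced in, not leaning or resting on the box and not let go, and everything else stays where it stands.

Things in the scene. Friction and masses are not known exactly. Their poses are not given: they have to be found in the camera images.
- box: Eyewear box, white sheet metal, fixed: 140 (x) x 240 (y) x 100 high, walls 5, open on top. Origin: centre of its underside; x points from the drop front (robot side) to the back, z up. On its outer back face two steel hinges at y +60 and -60, each with two knuckles (tubes along y, 14 outside, 8 bore, 17 long) and a 26 gap between them.
- hinge_left (a point): Point on the box's hinge axis in the middle of the 26 mm gap between the left hinge's knuckles: x +78, y +60, z 108 from the box's origin. Axes as the box; the hinge axis runs along y. The gap is open from above and behind; the back wall's outer face is 8 in front of the axis, its top 8 below it.
- hinge_right (a point): The same point of the right hinge, at y -60.
- flap (a joint): Angle of the drop front (rad): 0 = shut, upright in the box's front, against its stop; grows (to 1.1) as it leans out towards the robot. A panel 5 thick, 180 wide, 70 high, hinged along its lower edge 16 above the bench. Stiff hinge: it stays where put and takes 1 to 2 N at the top edge; push it round along its arc, as a level push rubs and can bind.
- flap_hinge (a point): Middle of the flap's hinge line, 67.5 in front of the box's origin, 16 above the bench.
- flap_top (a point): Middle of the flap's top edge on its outer face, 70 from the hinge line (86 above the bench when shut). A rib 60 wide stands 8 out of the outer face just below this edge.
- lid: Loose lid, on edge in one of the rack's 3 slots: white panel 10 (x) x 210 (y) x 136 high, 0.3 kg, two steel leaves (2 proud, up to z 37) on its outer +x face, each with one knuckle (tube along y, 14 outside, 8 bore, 20 long) below the panel. Origin midway between the knuckles on their bore axis; panel spans z 12 to 148, x -6 to +4; pinch its plain top edge. Starts with +x along the rack's x.
- knuckle_left (a point): Centre of the lid's left knuckle, on its bore axis: y +60 from the lid's origin. Axes as the lid. It belongs at hinge_left.
- knuckle_right (a point): Centre of the lid's right knuckle: y -60. It belongs at hinge_right.
- rack: Draining rack of steel wire, fixed, 190 (x) x 194 (y). Origin: centre of its underside. Three slots at x -55, 0, +55, each 14 wide between wire posts at y +93 and -93, up to 82 above the bench; panels stand in them facing x, lower edge 34 above the bench (the lid's hinge axis at 22), and lift straight up.
- board_a: Plain white board without hinges in another slot of the rack, 10 x 206 x 90 high. Leave alone. Origin: centre of its lower edge.
- board_b: Plain white board without hinges in another slot of the rack, 10 x 202 x 80 high. Leave alone. Origin: centre of its lower edge.
- goggles: Loose pair of clear safety spectacles on the bench, about 190 x 150 x 46 high. Leave alone.
- slide_box: Grey slide box, 88 x 178 x 35. Leave alone.
- beaker: Glass beaker, 70 across, 90 high. Leave alone.
- wash_bottle: White bottle, 62 across, 170 high. Leave alone.
- pin_dish: Glass dish with the two hinge pins (5 thick), 90 across, 15 high. Leave alone.
- screwdriver: Screwdriver lying on the bench, 190 long. Leave alone.
Mind the look-alikes: they are no part of the job. Of the things shaped like the lid, the white one is meant.

How it is judged (in metres and radians):
On the way, in this order (a step that is already met when the one before it is completed fails the run):
1. the drop front is pushed up shut (value of joint flap below 0.06 rad), for 0.2 s.
2. the lid is lifted out of the rack in the gripper (z of lid in the frame of rack above 0.1 m and contact force between the fingers and lid above 1 N), for 0.2 s.
At the end, for the whole second after the job is handed in: Drop front shut (within 0.06 rad); lid gripped, still and upright (within 0.12 rad); each lid knuckle on its place on the box's hinge axis within 3 mm in x and z (a 5 mm pin passes the 8 mm bores) and 4 mm along y; the lid presses on the box with less than 2 N (value of joint flap below 0.06 rad and x of knuckle_left in the frame of hinge_left between -0.003 and 0.003 m and z of knuckle_left in the frame of hinge_left between -0.003 and 0.003 m and y of knuckle_left in the frame of hinge_left between -0.004 and 0.004 m and x of knuckle_right in the frame of hinge_right between -0.003 and 0.003 m and z of knuckle_right in the frame of hinge_right between -0.003 and 0.003 m and y of knuckle_right in the frame of hinge_right between -0.004 and 0.004 m and angle between lid's own z axis and vertical below 0.12 rad and contact force between the fingers and lid above 2 N and contact force between lid and box below 2 N and linear speed of lid below 0.02 m/s); the arm keeps its last pose, push and grip.
It fails at once if the lid is forced against the box (over 30 N) (contact force between lid and box above 30 N).
It fails at once if another thing on the bench or in the rack is pushed away (over 40 mm) (distance of any of goggles, slide_box, beaker, wash_bottle, pin_dish, screwdriver, board_a, board_b from where it was at the start of the episode above 0.04 m).
It also fails if it takes over 64 s, if anything falls off the work surface, if the arm or the gripper's body presses on something with over 40 N, if the wrist force passes 120 N, or if a joint passes its speed limit or range.

### The arm

A 7-joint arm with a two-finger parallel gripper is mounted at the origin on the work surface. World frame = base frame: x ahead of the robot, y to its left, z up, the work surface at z = 0. Lengths are in mm, angles in rad, forces in N, time in s.
With the tool pointing down it reaches from about 400 to 900 mm from the base axis. Payload 5.6 kg.
Tool frame: the origin (TCP) lies midway between the tips of the shut fingers; the grasp point (between the pads) lies 19 mm behind it; z points along the fingers, y is the line along which they close (so a half turn about z gives the same grasp; the last joint's range is limited). The gripper opens to 92 mm and grips with 3 to 60 N. Pads are 20 mm wide; open, the fingers measure 128 mm over their backs; the gripper's body (75 mm by 189 mm) begins 69 mm behind the grasp point.
Start: joints at [-1.347, 0.468, -0.012, 1.603, 0.006, 1.071, -0.056], TCP at [171.411, 626.999, 214.592] pointing down, gripper open.
Joint ranges: [-2.53, 2.53], [-0.31, 2.02], [-1.57, 1.55], [0.28, 2.44], [-1.29, 4.43], [0.15, 1.84], [-2.92, 2.92]. Speed limits (rad/s): [2.57, 2.57, 3.14, 3.14, 3.14, 3.14, 3.14].

### API

Orientations are given as a unit quaternion [w, x, y, z].
In Python, from bench import read_state, grab_frame, sign_off gives the robot as it stands. The module is installed in compiled form; this text tells all that it offers.
- The arm moves only by the tool play_rows, never from a script. Its argument "commands" is one flat list of numbers, 6 for each row, row after row: the shift along the tool's x, y, z scaled (see below), then the turn, a rotation vector about the tool's x, y, z scaled (see below). A call has 1 to 12 rows; each row is the pose to reach, as a shift and turn from the pose commanded when the call began, along the tool's axes at that moment; what a row does not reach only later rows make up. The controller multiplies each number of a shift by 0.6 m and each number of a turn by 90 degrees. A row lasts 1/12 s, in which the tool goes at most 41.7 mm and 7.16 degrees, less where a joint would pass 70% of its speed; a pose out of reach is approached as far as the arm can. A call with a number of a shift or a turn outside -1 to 1 is refused whole. A call with a gripper value outside its range is refused whole. "gripper" is the finger opening in mm, from 0 to 91.9, set as the call begins (left out, the last holds). The fingers move at their own pace and stop on an object; "squeeze" is the grip in N (left out, the last holds). Time passes only in rows, so rows that repeat a pose let the fingers close. It gives the time, the measured TCP pose, the force, the opening and the grip force at its end, in the units of the state.
- read_state(): the state, without advancing time (a new reading comes with each control period).
- grab_frame(name): name is "scene" or "top" or "wrist"; returns a dict with "color" (384x512x3 uint8, blue, green, red), "mtx" (3x3 intrinsics, pixels), "xyz" and "rotation" of the camera in the world; the wrist camera has in their place "hand_eye" (4x4, takes a point from camera to tool coordinates, whose origin is the TCP and whose axes are the flange's). Camera axes: x right, y down, z forward; pixel columns grow to the right and rows downward; lengths in mm; the calibration is good to about 2 mm. A picture is of the moment at which its call begins: read the wrist's pose just before it. There is no depth.
- sign_off(): hands the job in; it is judged then, once.
The state is a dict: "clock": time; "q": joint angles; "joint_velocities": joint speeds; "joint_efforts": joint torques, N m; "tcp_pos": TCP position; "tool_rot": TCP orientation; "wrist_force": force on the tool from outside, world axes, zero at the start; "wrist_torque": the same for the moment, N m; "opening": finger opening in mm; "grip_force": force on a finger pad.
Only numpy, scipy, OpenCV 4.12 (cv2) and the standard library are available. Lean on these libraries where they do the work, as an engineer would, in place of code of your own. Each camera call takes 0.05 s, during which the arm holds its last target. There are 200 camera calls.

## Working session

There is one attempt and no reset: what is moved stays moved. The work goes in short steps, Python scripts to look and compute and a tool call to move; the robot and the scene stay as the last step left them, time stands still between calls to the robot, and variables do not carry over. Pictures are saved under pics/ and viewed, at most 10 in all, crops included, and the job is handed in when it is done.

Besides the shell and the picture viewer there is one more tool, called after "Call:" as name(argument=value, ...) on one line, values as JSON. play_rows: Moves the arm, as the interface text tells. Its arguments: {"type":"object","properties":{"commands":{"type":"array","items":{"type":"number"}},"gripper":{"type":"number"},"squeeze":{"type":"number"}},"required":["commands"]}

```bash
mkdir -p pics
cat > h.py <<'E'
import numpy as np, cv2
from scipy.spatial.transform import Rotation as R
from bench import read_state, grab_frame, sign_off
def rot(q): return R.from_quat([q[1],q[2],q[3],q[0]]).as_matrix()
E
python3 - <<'E'
from h import *
s=read_state(); print({k:np.round(v,3) for k,v in s.items()})
for n in("scene","top","wrist"):
    f=grab_frame(n); cv2.imwrite(f"pics/{n}0.png",f["color"]); print(n,{k:np.round(v,3).tolist() for k,v in f.items() if k!="color"})
a=[cv2.imread(f"pics/{n}0.png") for n in("scene","top")]
E
```

```text
{'clock': np.float64(0.0), 'q': array([-1.347,  0.468, -0.012,  1.604,  0.006,  1.071, -0.056]), 'joint_velocities': array([ 0.001, -0.001, -0.001,  0.   ,  0.001,  0.001,  0.001]), 'joint_efforts': array([ 1.0000e-03, -5.2057e+01, -1.2000e-02, -2.4376e+01, -5.7000e-02,
        1.7000e-02,  0.0000e+00]), 'tcp_pos': array([171.251, 626.424, 213.633]), 'tool_rot': array([-0.   ,  0.133,  0.991, -0.001]), 'wrist_force': array([ 0.198, -0.088, -0.056]), 'wrist_torque': array([-0.029,  0.026, -0.027]), 'grip_force': np.float64(0.0), 'opening': np.float64(91.878)}
scene {'mtx': [[367.739, 0.0, 255.315], [0.0, 367.739, 192.098], [0.0, 0.0, 1.0]], 'xyz': [953.803, 734.937, 748.944], 'rotation': [-0.13, 0.239, 0.856, -0.439]}
top {'mtx': [[378.216, 0.0, 256.108], [0.0, 378.216, 185.404], [0.0, 0.0, 1.0]], 'xyz': [218.041, -50.581, 1475.751], 'rotation': [0.066, -0.697, 0.71, -0.069]}
wrist {'mtx': [[268.025, 0.0, 255.646], [0.0, 268.025, 193.417], [0.0, 0.0, 1.0]], 'hand_eye': [[0.001, -0.962, -0.274, 77.036], [1.0, 0.0, 0.001, -0.477], [-0.0, -0.274, 0.962, -170.102], [0.0, 0.0, 0.0, 1.0]]}
```

```bash
ls pics
```

```text
scene0.png
top0.png
wrist0.png
```

View pics/scene0.png

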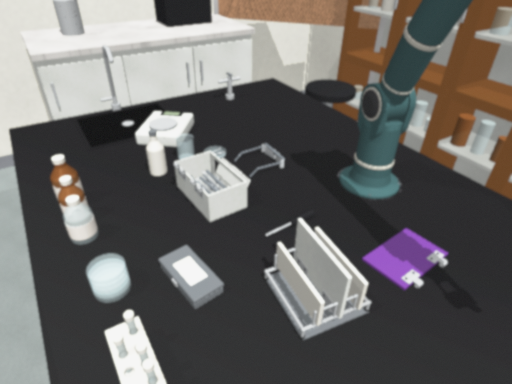

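View pics/top0.png

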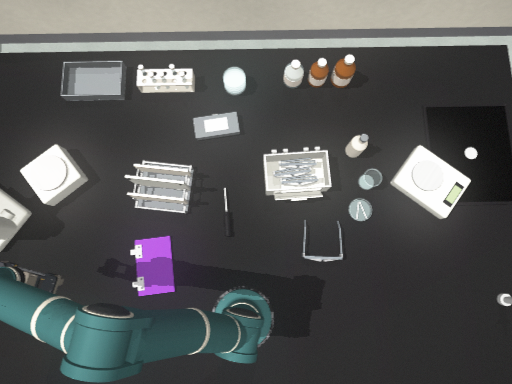

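The scene picture shows the box (open, with glasses inside) at about (212,183) and the rack at about (317,280), with three white panels in it. The tallest, around (325,262), looks like the lid. The purple look-alike lies flat at (405,257). In the top view the box is at (297,173) and the rack at (161,188). Next is an enlarged crop of both.

Run:
```python
from h import *
t=cv2.imread("pics/top0.png"); s=cv2.imread("pics/scene0.png")
r=lambda i,x,y,w,h,k:cv2.resize(i[y:y+h,x:x+w],None,fx=k,fy=k,interpolation=cv2.INTER_CUBIC)
A=np.hstack([r(t,120,150,80,70,5),r(t,257,140,80,70,5)])
B=np.hstack([r(s,260,215,133,83,3)[:249,:399],r(s,165,140,100,62,4)[:248,:400][:, :400]][:1])
B=np.hstack([cv2.resize(r(s,260,215,115,120,2),(400,250)) ,cv2.resize(r(s,165,140,100,80,3),(400,250))])
cv2.imwrite("pics/crop1.png",np.vstack([A,B]));
```

```text
(no output)
```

View pics/crop1.png

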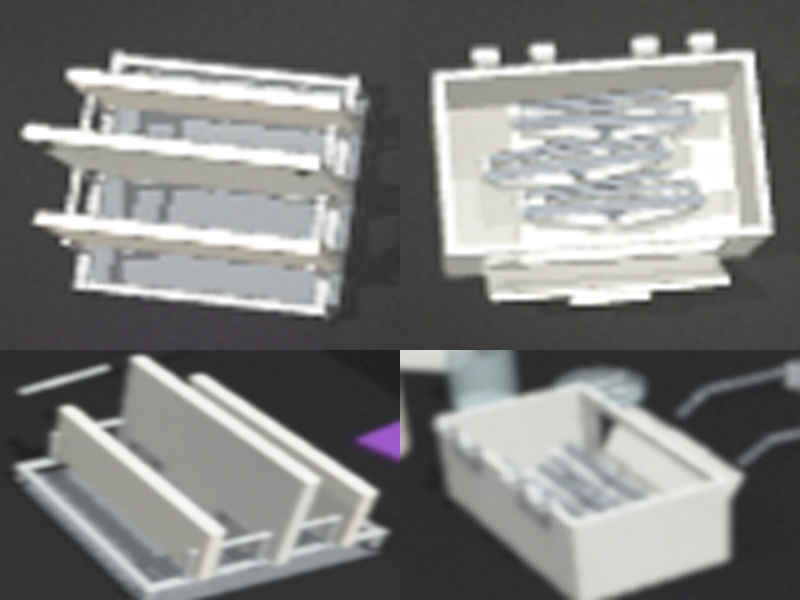

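The lid is the middle, tallest panel (top edge at about (125..190,178) in the top view). The two shorter white boards are board_a and board_b, and the purple one is a decoy. Next I fit the box and rack poses, and check which face carries the leaves with the wrist camera.

```bash
cat >> h.py <<'E'
from scipy.optimize import least_squares
CAM={}
def cam(f,s=None):
    if "hand_eye" in f:
        T=np.eye(4);T[:3,:3]=rot(s["tool_rot"]);T[:3,3]=s["tcp_pos"];T=T@f["hand_eye"];return f["mtx"],T[:3,3],T[:3,:3]
    return f["mtx"],np.array(f["xyz"]),rot(f["rotation"])
def proj(c,P):
    K,o,Rm=c;p=(np.atleast_2d(P)-o)@Rm;p=p/p[:,2:];return (p@np.array(K).T)[:,:2]
def pose(v,P,z0=0):  # v=x,y,yaw
    P=np.atleast_2d(P).astype(float);c,s=np.cos(v[2]),np.sin(v[2])
    return np.c_[v[0]+c*P[:,0]-s*P[:,1],v[1]+s*P[:,0]+c*P[:,1],P[:,2]]
def fit(c,P,uv,v0):
    r=least_squares(lambda v:(proj(c,pose(v,P))-uv).ravel(),v0,x_scale=[10,10,.1],loss='soft_l1');return r.x,(proj(c,pose(r.x,P))-uv)
E
python3 - <<'E'
from h import *
f=grab_frame("top");c=cam(f)
cr=lambda L,ox,oy,x0:np.array([[(a-x0+.5)/5-.5+ox,(b+.5)/5-.5+oy] for a,b in L])
uv=cr([(433,73),(752,53),(775,232),(443,258),(485,55),(542,52),(645,44),(702,41)],257,140,400)
P=[(70,120,100),(70,-120,100),(-70,-120,100),(-70,120,100)]+[(78,y,113) for y in(81.5,38.5,-38.5,-81.5)]
b,r=fit(c,P,uv,[450,-150,0]);print("box",b.round(3),r.round(1).tolist())
uv=cr([(24,131),(350,178),(70,75),(37,219)],120,150,0)
P=[(0,105,170),(0,-105,170)]
k,r=fit(c,P,uv[:2],[450,350,0]);print("rack",k.round(3),r.round(1).tolist(),len(r))
print("flap th?",[(th,proj(c,pose(b,[(-67.5-70*np.sin(th),90,16+70*np.cos(th)),(-67.5-70*np.sin(th),-90,16+70*np.cos(th))])).round(1).tolist()) for th in(.3,.6,.9)])
print("seen flap",cr([(492,298),(730,280)],257,140,400).round(1))
E
```

```text
box [ 5.37841e+02 -2.12310e+02  5.30000e-02] [[0.2, 0.2], [-0.2, -0.2], [-0.8, 0.4], [1.0, -0.3], [-0.0, 0.1], [0.0, -0.1], [-0.1, 0.1], [-0.0, -0.1]]
rack [ 4.93422e+02  2.89883e+02 -1.73000e-01] [[3.4, 0.2], [-3.3, -0.2]] 2
flap th? [(0.3, [[274.5, 195.9], [322.5, 192.6]]), (0.6, [[274.8, 201.3], [322.6, 197.9]]), (0.9, [[274.9, 205.8], [322.3, 202.5]])]
seen flap [[275.  199.2]
 [322.6 195.6]]
```

View pics/wrist0.png

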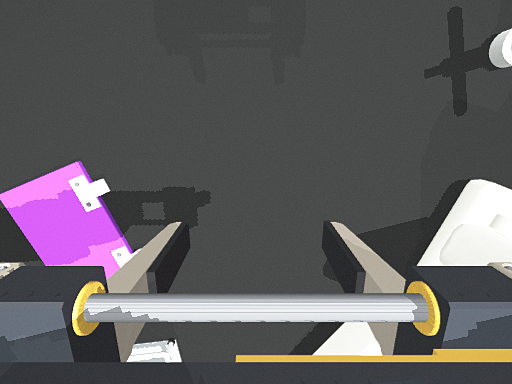

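The wrist picture shows the purple decoy lid at (75,215) and part of a post at bottom (155,350). The fits put the box at about (538,-212) with yaw 0.05 and the flap open about 0.47 rad. The rack is at about (493,290). I'll move to a view over the rack on the way.

```bash
cat >> h.py <<'E'
def RT(psi,tilt=0):
    c,s=np.cos(psi),np.sin(psi);M=np.array([[c,s,0],[s,-c,0],[0,0,-1.]])
    return M@R.from_rotvec([0,tilt,0]).as_matrix()
def go(p,psi,tilt=0):
    s=read_state();A=rot(s["tool_rot"]);d=A.T@(np.array(p)-s["tcp_pos"])/600
    w=R.from_matrix(A.T@RT(psi,tilt)).as_rotvec()/(np.pi/2)
    print("row",np.r_[d,w].round(4).tolist(),"rows lin",round(np.linalg.norm(d)*600/41.7,1),"rot",round(np.linalg.norm(w)*90/7.16,1))
E
python3 -c "
from h import *
go([430,300,340],np.pi)"
```

```text
row [-0.5594, -0.4117, -0.2095, -0.0007, -0.0, -0.1699] rows lin 10.4 rot 2.1
```

Call:
play_rows(commands=[-0.56, -0.41, -0.21, 0, 0, -0.17, -0.56, -0.41, -0.21, 0, 0, -0.17, -0.56, -0.41, -0.21, 0, 0, -0.17, -0.56, -0.41, -0.21, 0, 0, -0.17, -0.56, -0.41, -0.21, 0, 0, -0.17, -0.56, -0.41, -0.21, 0, 0, -0.17, -0.56, -0.41, -0.21, 0, 0, -0.17, -0.56, -0.41, -0.21, 0, 0, -0.17, -0.56, -0.41, -0.21, 0, 0, -0.17, -0.56, -0.41, -0.21, 0, 0, -0.17, -0.56, -0.41, -0.21, 0, 0, -0.17, -0.56, -0.41, -0.21, 0, 0, -0.17], gripper=0)

```text
clock: 1.2
tcp_pos: [434.5, 296.7, 342.3]
tool_rot: [0.002, 0.004, 1.0, 0.0]
wrist_force: [0.6, 0.3, -0.1]
opening: 13.9
grip_force: 0.0
```

Run:
```python
from h import *
s=read_state();f=grab_frame("wrist");import pickle;pickle.dump((s,f),open("v1.pkl","wb"))
cv2.imwrite("pics/w1.png",cv2.resize(f["color"],None,fx=1.5,fy=1.5,interpolation=cv2.INTER_CUBIC));print(s["tcp_pos"],s["clock"])
go([420,-218,200],np.pi+.053)
```

```text
[434.51366999 296.70020321 342.34122616] 1.2
row [0.0165, -0.8624, 0.2348, 0.0005, 0.0009, -0.0368] rows lin 12.9 rot 0.5
```

View pics/w1.png

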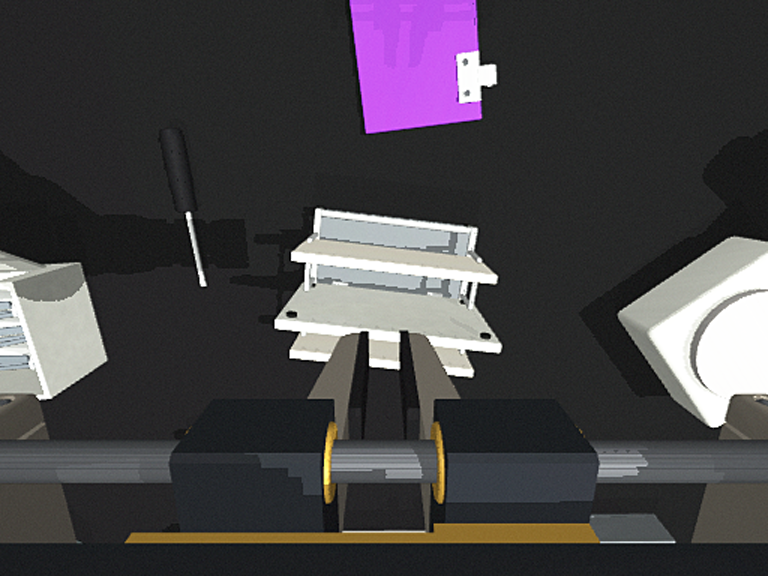

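The wrist view shows the rack at about (385,290), with the lid as the middle panel at (275–500, 285–350). There are no steel leaves on its robot-side face. I'll zoom in to confirm and get the corners.

Run:
```python
from h import *
import pickle
s,f=pickle.load(open("v1.pkl","rb"));i=f["color"][135:255,175:345].copy()
i=cv2.convertScaleAbs(i,alpha=1.0)
cv2.imwrite("pics/w1c.png",cv2.resize(i,None,fx=4.7,fy=4.7,interpolation=cv2.INTER_NEAREST))
c=cam(f,s)
for x in(4,-6):print(x,((proj(c,pose([493,290,-.173],[(x,105,170),(x,-105,170),(x,105,34),(x,-105,34)]))-[175,135])*4.7).round(0).tolist())
```

```text
4 [[707.0, 465.0], [-4.0, 355.0], [621.0, 321.0], [97.0, 238.0]]
-6 [[715.0, 434.0], [-1.0, 323.0], [627.0, 297.0], [100.0, 213.0]]
```

View pics/w1c.png

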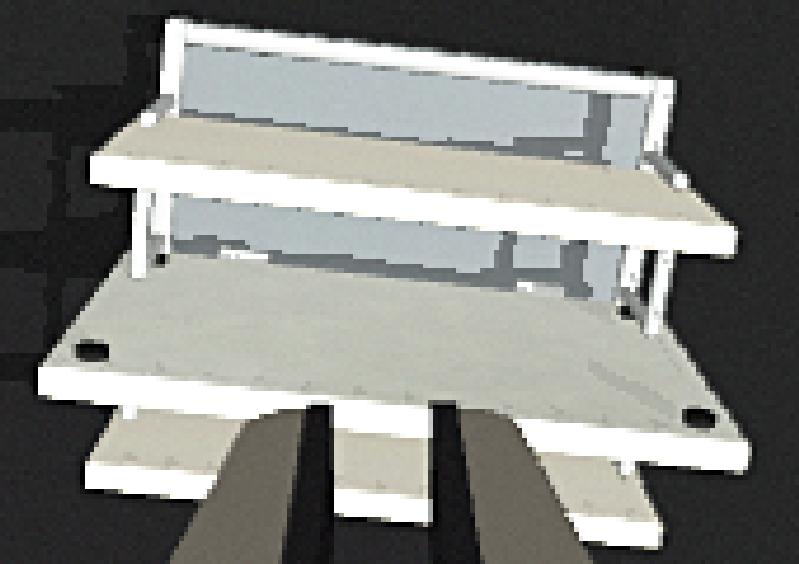

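The zoom confirms it: the white middle panel has knuckles showing below its edge at crop (245,253) and (540,288). Its robot-side face is plain, so the leaves face +x, as they do at the box. Lid corners are at crop (38,368), (750,440), (40,400) and (748,472). I'll fit these and work out the flap push.

Run:
```python
from h import *
import pickle
s,f=pickle.load(open("v1.pkl","rb"));c=cam(f,s)
uv=(np.array([(38,368),(750,440),(40,400),(748,472)])+.5)/4.7-.5+[175,135]
v,r=fit(c,[(-6,-105,170),(-6,105,170),(4,-105,170),(4,105,170)],uv,[493,290,-.15]);print(v.round(3),r.round(1).tolist())
b=[537.8,-212.3,.053]
for th in(.47,0):
  print(th,pose(b,[(-67.5-70*np.sin(th)-8*np.cos(th),0,16+70*np.cos(th)-8*np.sin(th))]).round(1), pose(b,[(-67.5-70*np.sin(th),0,16+70*np.cos(th))]).round(1))
go([395,-218,200],np.pi+.053)
```

```text
[ 5.00478e+02  3.00643e+02 -1.17000e-01] [[-0.0, -0.0], [0.9, 0.1], [-0.7, 0.0], [-0.1, -0.1]]
0.47 [[ 431.6 -217.9   74.8]] [[ 438.7 -217.6   78.4]]
0 [[ 462.4 -216.3   86. ]] [[ 470.4 -215.9   86. ]]
row [0.0582, -0.8626, 0.2347, 0.0005, 0.0009, -0.0368] rows lin 12.9 rot 0.5
```

Call:
play_rows(commands=[0.058, -0.862, 0.235, 0, 0, -0.037, 0.058, -0.862, 0.235, 0, 0, -0.037, 0.058, -0.862, 0.235, 0, 0, -0.037, 0.058, -0.862, 0.235, 0, 0, -0.037, 0.058, -0.862, 0.235, 0, 0, -0.037, 0.058, -0.862, 0.235, 0, 0, -0.037, 0.058, -0.862, 0.235, 0, 0, -0.037, 0.058, -0.862, 0.235, 0, 0, -0.037, 0.058, -0.862, 0.235, 0, 0, -0.037, 0.058, -0.862, 0.235, 0, 0, -0.037, 0.058, -0.862, 0.235, 0, 0, -0.037, 0.058, -0.862, 0.235, 0, 0, -0.037])

```text
clock: 2.25
tcp_pos: [398.2, -180.2, 208.7]
tool_rot: [0.0, -0.031, 1.0, 0.0]
wrist_force: [1.0, 0.6, -0.6]
opening: 0.7
grip_force: 0.0
```

Call:
play_rows(commands=[0, -0.04, 0, 0, 0, 0, 0, -0.04, 0, 0, 0, 0])

```text
clock: 2.42
tcp_pos: [399.3, -207.5, 208.7]
tool_rot: [-0.001, -0.027, 1.0, -0.001]
wrist_force: [-0.1, -0.5, 1.0]
opening: 0.4
grip_force: 0.0
```

Run:
```python
from h import *
import pickle
s=read_state();f=grab_frame("wrist");pickle.dump((s,f),open("v2.pkl","wb"));cv2.imwrite("pics/w2.png",cv2.resize(f["color"],None,fx=1.5,fy=1.5,interpolation=cv2.INTER_CUBIC))
print(s["tcp_pos"],s["clock"],s["wrist_force"]);go([405,-218,62],np.pi+.053)
```

```text
[ 399.25570245 -207.5472442   208.74026585] 2.4167 [-0.13420934 -0.49483879  0.95590423]
row [-0.0082, -0.0223, 0.2445, -0.0002, -0.0009, 0.0018] rows lin 3.5 rot 0.0
```

View pics/w2.png

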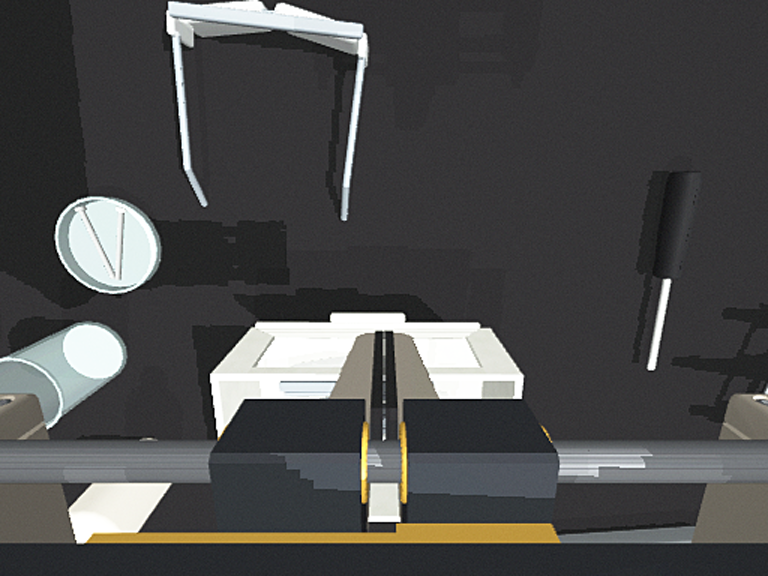

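The flap is at y≈325 with its rib at (331–405, 313–323). The goggles' arms end near (345,218), clear of the path.

```bash
cat >> h.py <<'E'
def onz(c,uv,z):
    K,o,Rm=c;d=np.c_[np.atleast_2d(uv),np.ones(len(np.atleast_2d(uv)))]@np.linalg.inv(K).T@Rm.T;return o+d*((z-o[2])/d[:,2:])
E
python3 - <<'E'
from h import *
import pickle
s,f=pickle.load(open("v2.pkl","rb"));c=cam(f,s)
q=lambda *L:(np.array(L)+.5)/1.5-.5
print("rib",onz(c,q((331,314),(405,314)),75).round(1).tolist());print("flap top",onz(c,q((255,323),(492,329)),80).round(1).tolist())
print("rim",onz(c,q((212,375),(523,375)),100).round(1).tolist(),"pred",pose([537.8,-212.3,.053],[(-70,-120,100),(-70,120,100)]).round(1).tolist())
E
```

```text
rib [[430.4, -248.7, 75.0], [427.2, -189.6, 75.0]]
flap top [[439.4, -308.0, 80.0], [434.3, -120.1, 80.0]]
rim [[476.0, -336.0, 100.0], [463.0, -97.8, 100.0]] pred [[474.3, -335.8, 100.0], [461.5, -96.2, 100.0]]
```

Call:
play_rows(commands=[-0.008, 0, 0.245, 0, 0, 0, -0.008, 0, 0.245, 0, 0, 0, -0.008, 0, 0.245, 0, 0, 0, -0.008, 0, 0.245, 0, 0, 0, -0.008, 0, 0.245, 0, 0, 0, -0.008, 0, 0.245, 0, 0, 0])

```text
clock: 2.97
tcp_pos: [404.2, -202.0, 61.7]
tool_rot: [-0.001, -0.03, 1.0, 0.001]
wrist_force: [-0.6, -0.4, 1.0]
opening: 0.1
grip_force: 0.0
```

Run:
```python
from h import *
for p in([421,-217,62],[436,-216,69.5],[444,-215.5,72],[452,-215.5,73.5],[457,-215,73.5]):go(p,np.pi+.053)
```

```text
row [-0.0263, -0.0267, -0.0006, 0.001, -0.0017, 0.005] rows lin 0.5 rot 0.1
row [-0.0514, -0.0265, -0.0132, 0.001, -0.0017, 0.005] rows lin 0.9 rot 0.1
row [-0.0647, -0.0265, -0.0174, 0.001, -0.0017, 0.005] rows lin 1.0 rot 0.1
row [-0.078, -0.0273, -0.0199, 0.001, -0.0017, 0.005] rows lin 1.2 rot 0.1
row [-0.0864, -0.027, -0.0199, 0.001, -0.0017, 0.005] rows lin 1.3 rot 0.1
```

Call:
play_rows(commands=[-0.012, -0.027, 0, 0, 0, 0, -0.026, -0.027, -0.001, 0, 0, 0, -0.033, -0.027, -0.004, 0, 0, 0, -0.039, -0.027, -0.007, 0, 0, 0, -0.045, -0.027, -0.01, 0, 0, 0, -0.051, -0.027, -0.013, 0, 0, 0, -0.058, -0.027, -0.0155, 0, 0, 0, -0.065, -0.027, -0.0175, 0, 0, 0, -0.071, -0.027, -0.019, 0, 0, 0, -0.075, -0.027, -0.0195, 0, 0, 0, -0.078, -0.027, -0.02, 0, 0, 0, -0.078, -0.027, -0.02, 0, 0, 0])

```text
clock: 3.97
tcp_pos: [450.9, -217.1, 74.0]
tool_rot: [-0.001, -0.029, 1.0, 0.001]
wrist_force: [-4.8, 1.0, 3.3]
opening: 0.4
grip_force: 2.2
```

Call:
play_rows(commands=[-0.005, 0, 0, 0, 0, 0, -0.007, 0, 0, 0, 0, 0, -0.007, 0, 0, 0, 0, 0])

```text
clock: 4.22
tcp_pos: [451.2, -217.1, 73.6]
tool_rot: [-0.005, -0.028, 1.0, 0.002]
wrist_force: [-14.1, 1.1, 11.4]
opening: 0.4
grip_force: 7.0
```

Call:
play_rows(commands=[0.03, 0, -0.01, 0, 0, 0, 0.05, 0, -0.1, 0, 0, 0, 0.05, 0, -0.25, 0, 0, 0, 0.05, 0, -0.3, 0, 0, 0, 0.05, 0, -0.3, 0, 0, 0, 0.05, 0, -0.3, 0, 0, 0, 0.05, 0, -0.3, 0, 0, 0])

```text
clock: 4.8
tcp_pos: [428.8, -219.5, 257.5]
tool_rot: [0.004, -0.029, 1.0, -0.0]
wrist_force: [-0.0, -0.5, -0.7]
opening: 0.2
grip_force: 0.0
```

Run:
```python
from h import *
import pickle
s=read_state();f=grab_frame("wrist");pickle.dump((s,f),open("v3.pkl","wb"))
i=f["color"];c=cam(f,s)
g=cv2.resize(i[170:300,120:380],None,fx=3,fy=3,interpolation=cv2.INTER_CUBIC);cv2.imwrite("pics/w3.png",g)
for th in(0,.06,.15):print(th,((proj(c,pose([537.8,-212.3,.053],[(-67.5-70*np.sin(th)-8*np.cos(th),y,16+70*np.cos(th)-8*np.sin(th)) for y in(-30,30)]))-[120,170])*3).round(1).tolist())
print(s["tcp_pos"],s["q"].round(2),s["clock"])
for sg in(1,-1):go([600,-205,300],sg*np.pi/2+.053)
```

```text
0 [[343.7, 95.9], [478.2, 96.7]]
0.06 [[343.7, 86.6], [478.4, 87.4]]
0.15 [[343.7, 72.4], [478.5, 73.2]]
[ 428.79502834 -219.5459414   257.49284128] [-0.21  0.13  0.68  1.99 -0.1   1.04  2.14] 4.8
row [-0.2888, 0.006, -0.0737, 0.0018, 0.0018, 1.0037] rows lin 4.3 rot 12.6
row [-0.2888, 0.006, -0.0737, -0.0018, 0.0018, -0.9963] rows lin 4.3 rot 12.5
```

View pics/w3.png

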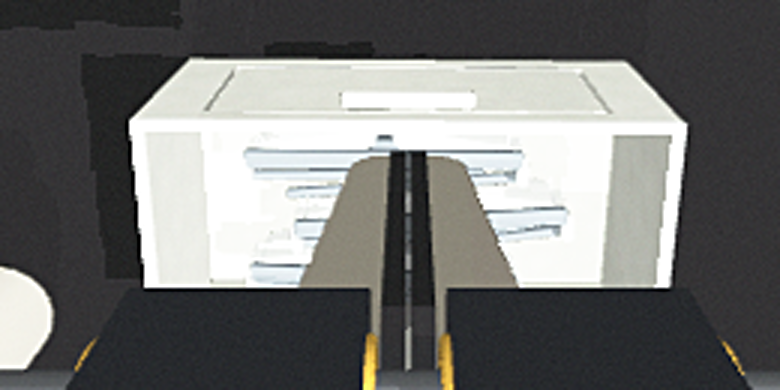

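Rib edge at y≈92 matches the shut prediction, and the arm met the stop at 14 N, so the flap is shut. Next I turn the tool to the carrying orientation and look at the box knuckles from near.

Run:
```python
from h import *
go([585,-130,190],-np.pi/2+.053)
```

```text
row [-0.2705, 0.1322, 0.1095, -0.0018, 0.0018, -0.9963] rows lin 4.6 rot 12.5
```

Call:
play_rows(commands=[-0.27, 0.132, 0, 0, 0, -0.996, -0.27, 0.132, 0, 0, 0, -0.996, -0.27, 0.132, 0, 0, 0, -0.996, -0.27, 0.132, 0, 0, 0, -0.996, -0.27, 0.132, 0.05, 0, 0, -0.996, -0.27, 0.132, 0.11, 0, 0, -0.996, -0.27, 0.132, 0.11, 0, 0, -0.996, -0.27, 0.132, 0.11, 0, 0, -0.996, -0.27, 0.132, 0.11, 0, 0, -0.996, -0.27, 0.132, 0.11, 0, 0, -0.996, -0.27, 0.132, 0.11, 0, 0, -0.996, -0.27, 0.132, 0.11, 0, 0, -0.996])

```text
clock: 5.85
tcp_pos: [580.7, -128.7, 182.4]
tool_rot: [-0.006, -0.634, 0.773, 0.007]
wrist_force: [-0.8, -0.6, -1.5]
opening: 0.8
grip_force: 0.0
```

Call:
play_rows(commands=[0, 0, 0, 0, 0, -0.04, 0, 0, 0, 0, 0, -0.04, 0, 0, 0, 0, 0, -0.04, 0, 0, 0, 0, 0, -0.04])

```text
clock: 6.18
tcp_pos: [580.8, -130.5, 183.0]
tool_rot: [-0.007, -0.655, 0.755, 0.007]
wrist_force: [0.1, -0.2, 0.1]
opening: -0.0
grip_force: 0.0
```

Run:
```python
from h import *
import pickle
s=read_state();f=grab_frame("wrist");pickle.dump((s,f),open("v4.pkl","wb"));i=f["color"];c=cam(f,s)
P=proj(c,pose([537.8,-212.3,.053],[(78,y,115) for y in(81.5,38.5,-38.5,-81.5)])).round(1);print(P.tolist(),s["tcp_pos"],s["tool_rot"].round(4),s["q"].round(2),s["clock"])
x0,y0=P.min(0).astype(int)-[110,50];x0=max(x0,0);y0=max(y0,0);print(x0,y0)
cv2.imwrite("pics/w4.png",cv2.resize(i[y0:y0+230,x0:x0+300],None,fx=2.6,fy=2.6,interpolation=cv2.INTER_CUBIC))
```

```text
[[222.9, 212.0], [212.1, 167.7], [189.8, 76.5], [175.4, 17.6]] [ 580.77822761 -130.49587236  182.95152734] [-0.0068 -0.6555  0.7551  0.0067] [ 0.58  0.49 -0.56  1.73  0.3   1.03  2.92] 6.1833
65 0
```

View pics/w4.png

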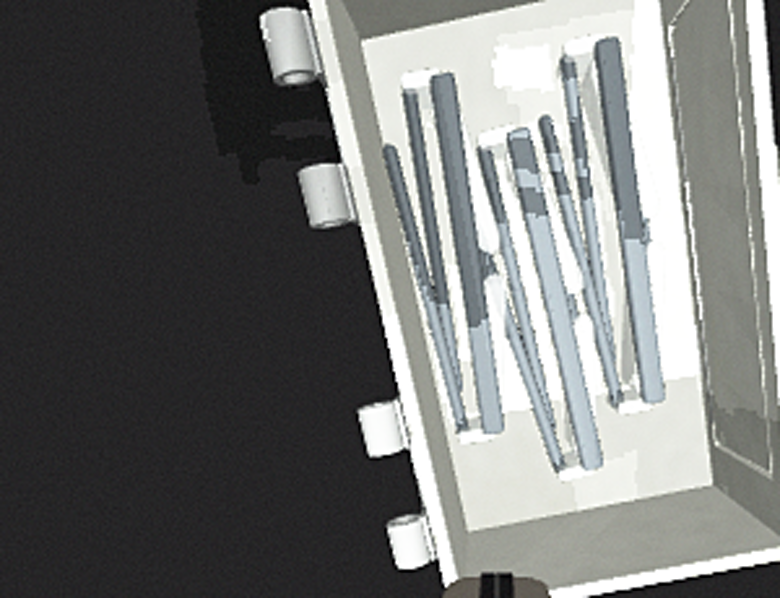

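The tool stopped at the joint-7 limit, so I'll carry with the opposite half-turn (psi=+π/2). The picture still serves: the four box knuckles are at crop (290,47), (327,195), (380,430) and (408,543). I'll fit the box from their edges.

```bash
cat >> h.py <<'E'
def tang(c,v,y,side=1,r=7,ax=(78,108)):
    """silhouette points of hinge-axis tube at box y's; side=+1: outer(+x) edge"""
    o=c[1];ca,sa=np.cos(v[2]),np.sin(v[2]);ox=ca*(o[0]-v[0])+sa*(o[1]-v[1])-ax[0];oz=o[2]-ax[1]
    d=np.hypot(ox,oz);a=np.arctan2(oz,ox);b=np.arccos(r/d);t=a-side*b
    y=np.atleast_1d(y);return pose(v,np.c_[ax[0]+r*np.cos(t)+0*y,y,ax[1]+r*np.sin(t)+0*y])
E
cat > fitbox.py <<'E'
from h import *
import pickle
s,f=pickle.load(open("v4.pkl","rb"));c=cam(f,s);g=cv2.cvtColor(f["color"],cv2.COLOR_BGR2GRAY).astype(float)
E=[(-90,-73,(260,14),(271,80)),(-47,-30,(299,172),(311,226)),(30,47,(358,406),(370,457)),(73,90,(387,520),(398,568))]
q=lambda p:(np.array(p)+.5)/2.6-.5+[65,0]
edge=[];cor=[]
for a,b,p0,p1 in E:
    u0,u1=q(p0),q(p1);cor+=[(a,u0),(b,u1)]
    for r in range(int(u0[1])+4,int(u1[1])-3):
        xc=u0[0]+(u1[0]-u0[0])*(r-u0[1])/(u1[1]-u0[1]);xs=np.arange(int(xc)-6,int(xc)+7);w=g[r,xs];m=(w[:3].mean()+w[-4:].mean())/2
        k=np.where(w>m)[0][0];edge.append((xs[k]-1+(m-w[k-1])/(w[k]-w[k-1]),r,(a+b)/2))
edge=np.array(edge)
def res(v):
    P=proj(c,tang(c,v,[e[0] for e in cor]));U=np.array([e[1] for e in cor])
    L0=proj(c,tang(c,v,edge[:,2]-10));L1=proj(c,tang(c,v,edge[:,2]+10));d=L1-L0;n=np.c_[-d[:,1],d[:,0]]/np.linalg.norm(d,axis=1)[:,None]
    return np.r_[((edge[:,:2]-L0)*n).sum(1),(P-U)[:,1]]
r=least_squares(res,[538,-212,.053],x_scale=[10,10,.1],loss='soft_l1')
print(r.x.round(4),r.fun.round(1).tolist())
print(s["tool_rot"])
E
python3 fitbox.py
```

```text
[ 5.386560e+02 -2.148097e+02  5.240000e-02] [0.2, 0.5, 0.0, 0.1, 0.2, 0.5, -0.2, -0.1, 0.1, 0.1, -0.3, -0.1, 0.1, 0.1, -0.2, -0.1, 0.1, 0.0, 0.1, -0.1, -0.3, -0.2, 0.2, -0.2, -0.3, -0.1, 0.2, -0.2, -0.3, -0.1, 0.2, -0.2, -0.2, 0.0, 0.4, -0.2, -0.1, 0.1, 0.1, -0.1, -0.1, 0.1, 0.2, -0.1, -0.1, -0.1, 0.2, 0.1, -0.1, -0.1, 0.2, 0.1, -0.1, -0.1, 0.2, 0.1, -0.0, 1.2, -0.1, -0.7, 0.1, 0.5, -1.1, 1.0, -1.0]
[-0.00683869 -0.6554884   0.75514464  0.00669062]
```

Call:
play_rows(commands=[0, 0, 0, 0, 0, 0.95, 0, 0, 0, 0, 0, 0.95, 0, 0, 0, 0, 0, 0.95, 0, 0, 0, 0, 0, 0.95, 0, 0, 0, 0, 0, 0.95, 0, 0, 0, 0, 0, 0.95, 0, 0, 0, 0, 0, 0.95, 0, 0, 0, 0, 0, 0.95, 0, 0, 0, 0, 0, 0.95, 0, 0, 0, 0, 0, 0.95, 0, 0, 0, 0, 0, 0.95, 0, 0, 0, 0, 0, 0.95])

```text
clock: 7.23
tcp_pos: [582.1, -128.9, 185.1]
tool_rot: [-0.008, 0.032, 0.999, -0.001]
wrist_force: [0.8, -0.0, -0.1]
opening: 0.4
grip_force: 0.0
```

Run:
```python
from h import *
print(read_state()["q"].round(2));go([585,-295,190],np.pi/2+.0524)
```

```text
[ 0.34  0.43 -0.24  1.74  0.12  1.    1.56]
row [-0.0227, -0.276, -0.0079, -0.0083, -0.007, 0.9253] rows lin 4.0 rot 11.6
```

Call:
play_rows(commands=[-0.023, -0.276, -0.008, -0.008, -0.007, 0.91, -0.023, -0.276, -0.008, -0.008, -0.007, 0.91, -0.023, -0.276, -0.008, -0.008, -0.007, 0.91, -0.023, -0.276, -0.008, -0.008, -0.007, 0.91, -0.023, -0.276, -0.008, -0.008, -0.007, 0.91, -0.023, -0.276, -0.008, -0.008, -0.007, 0.91, -0.023, -0.276, -0.008, -0.008, -0.007, 0.91, -0.023, -0.276, -0.008, -0.008, -0.007, 0.91, -0.023, -0.276, -0.008, -0.008, -0.007, 0.91, -0.023, -0.276, -0.008, -0.008, -0.007, 0.91, -0.023, -0.276, -0.008, -0.008, -0.007, 0.91, -0.023, -0.276, -0.008, -0.008, -0.007, 0.91])

```text
clock: 8.23
tcp_pos: [586.6, -294.8, 190.2]
tool_rot: [0.0, 0.679, 0.734, -0.0]
wrist_force: [-1.2, -0.1, 0.5]
opening: 0.4
grip_force: 0.0
```

Call:
play_rows(commands=[0, 0, 0, 0, 0, 0, 0, 0, 0, 0, 0, 0, 0, 0, 0, 0, 0, 0])

```text
clock: 8.48
tcp_pos: [586.3, -295.2, 189.9]
tool_rot: [-0.0, 0.677, 0.736, 0.0]
wrist_force: [-0.1, 0.0, -0.4]
opening: 0.4
grip_force: 0.0
```

Run:
```python
from h import *
import pickle
s=read_state();f=grab_frame("wrist");pickle.dump((s,f),open("v5.pkl","wb"));i=f["color"];c=cam(f,s)
v=[538.66,-214.8,.0524]
P=proj(c,pose(v,[(78,y,108) for y in(81.5,38.5,-38.5,-81.5)])).round(1);print(P.tolist(),s["tcp_pos"],s["tool_rot"].round(4),s["q"].round(2),s["clock"])
print([proj(c,tang(c,v,[a,b])).round(1).tolist() for a,b in((73,90),(30,47),(-47,-30),(-90,-73))])
x0,y0=np.maximum(P.min(0).astype(int)-[110,60],0);print(x0,y0)
cv2.imwrite("pics/w5.png",cv2.resize(i[y0:y0+230,x0:x0+300],None,fx=2.6,fy=2.6,interpolation=cv2.INTER_CUBIC))
```

```text
[[304.4, 7.4], [300.2, 65.0], [293.8, 154.6], [290.7, 198.3]] [ 586.31141653 -295.15921088  189.93006828] [-3.000e-04  6.766e-01  7.363e-01  0.000e+00] [ 0.33  0.5   0.11  1.61 -0.06  1.03  0.55] 8.4833
[[[312.1, 19.1], [314.1, -5.0]], [[307.7, 75.7], [309.4, 54.0]], [[300.7, 164.0], [302.1, 145.8]], [[297.2, 207.2], [298.5, 190.6]]]
180 0
```

View pics/w5.png

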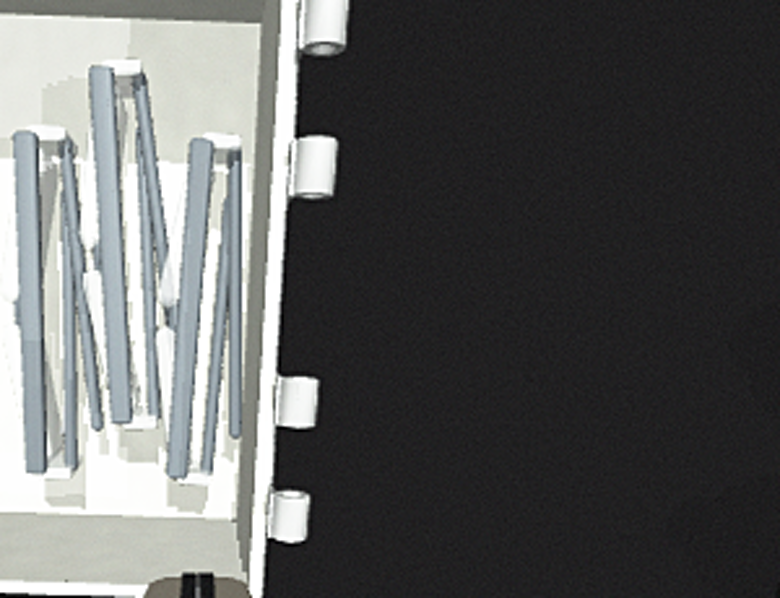

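The knuckle corners in this opposite view agree with the fit to about 0.5 mm: the box is at (538.8,-214.3), yaw 0.0524. My picture views are used up, so I continue numerically. Now over the lid.

Run:
```python
from h import *
p=pose([500.5,300.6,-.117],[(-1,0,235)])[0];print(p);go(p,np.pi/2-.117)
```

```text
[499.5068367  300.71673325 235.        ]
row [1.0022, -0.0608, -0.0745, -0.0003, -0.0004, 0.1279] rows lin 14.5 rot 1.6
```

Call:
play_rows(commands=[0.98, -0.06, -0.12, 0, 0, 0.128, 0.98, -0.06, -0.12, 0, 0, 0.128, 0.98, -0.06, -0.12, 0, 0, 0.128, 0.98, -0.06, -0.12, 0, 0, 0.128, 0.98, -0.06, -0.12, 0, 0, 0.128, 0.98, -0.06, -0.12, 0, 0, 0.128, 0.98, -0.06, -0.12, 0, 0, 0.128, 0.98, -0.06, -0.12, 0, 0, 0.128, 0.98, -0.06, -0.12, 0, 0, 0.128, 0.98, -0.06, -0.12, 0, 0, 0.128, 0.98, -0.06, -0.12, 0, 0, 0.128, 0.98, -0.06, -0.12, 0, 0, 0.128], gripper=44)

```text
clock: 9.53
tcp_pos: [514.6, 197.0, 251.6]
tool_rot: [-0.001, 0.748, 0.664, 0.001]
wrist_force: [1.1, -0.1, 0.2]
opening: 44.0
grip_force: 0.0
```

Run:
```python
from h import *
p=pose([500.5,300.6,-.117],[(-1,0,235)])[0];go(p,np.pi/2-.117);print(read_state()["q"].round(2))
```

```text
row [0.1686, -0.0455, 0.0279, -0.0, -0.0009, -0.0011] rows lin 2.5 rot 0.0
[-0.38  0.27 -0.05  1.81  0.01  1.07 -0.56]
```

Call:
play_rows(commands=[0.145, -0.045, 0.026, 0, 0, 0, 0.145, -0.045, 0.026, 0, 0, 0, 0.145, -0.045, 0.026, 0, 0, 0, 0.145, -0.045, 0.026, 0, 0, 0, 0.145, -0.045, 0.026, 0, 0, 0, 0.145, -0.045, 0.026, 0, 0, 0])

```text
clock: 10.03
tcp_pos: [499.8, 282.5, 235.6]
tool_rot: [-0.0, 0.749, 0.663, 0.0]
wrist_force: [0.4, -0.6, -0.3]
opening: 43.4
grip_force: 0.0
```

Run:
```python
from h import *
import pickle
s=read_state();f=grab_frame("wrist");pickle.dump((s,f),open("v6.pkl","wb"));c=cam(f,s);print(s["tcp_pos"],s["tool_rot"].round(4),s["clock"])
g=cv2.cvtColor(f["color"],cv2.COLOR_BGR2GRAY).astype(int)
P=proj(c,pose([500.5,300.6,-.117],[(-6,105,170),(4,105,170),(-6,40,170),(4,40,170),(-6,-105,170),(4,-105,170)])).round(1);print(P.tolist())
u=int(P[:2,0].mean())
for r in range(0,220,12):print(r,g[r,u-22:u+24:2].tolist())
print("col",g[0:110:2,u].tolist())
```

```text
[499.75387845 282.52389543 235.62701946] [-1.000e-04  7.489e-01  6.627e-01  0.000e+00] 10.0333
[[245.3, 57.1], [257.9, 57.1], [246.5, 139.8], [258.0, 139.8], [248.4, 285.2], [258.3, 285.2]]
0 [34, 37, 35, 37, 38, 34, 34, 36, 33, 31, 35, 34, 36, 33, 32, 32, 34, 37, 36, 34, 35, 34, 36]
12 [35, 34, 38, 35, 34, 28, 36, 34, 34, 32, 35, 37, 33, 35, 35, 34, 38, 33, 30, 37, 33, 36, 35]
24 [36, 37, 30, 34, 33, 34, 32, 34, 32, 36, 38, 38, 34, 37, 36, 36, 36, 35, 32, 31, 35, 33, 35]
36 [33, 35, 34, 37, 36, 36, 32, 33, 35, 34, 32, 33, 36, 36, 37, 34, 35, 35, 38, 38, 36, 38, 31]
48 [33, 35, 35, 36, 37, 36, 33, 37, 36, 38, 39, 37, 39, 33, 36, 34, 33, 34, 35, 36, 37, 36, 34]
60 [37, 38, 35, 34, 38, 34, 35, 31, 31, 17, 255, 255, 255, 255, 255, 148, 28, 37, 36, 35, 34, 35, 36]
72 [39, 35, 35, 34, 33, 36, 35, 38, 30, 133, 255, 255, 255, 255, 255, 150, 28, 37, 37, 37, 34, 36, 31]
84 [255, 225, 226, 225, 226, 226, 226, 227, 103, 121, 255, 255, 255, 255, 255, 149, 12, 224, 227, 226, 229, 226, 223]
96 [188, 189, 186, 188, 187, 186, 188, 190, 189, 152, 255, 255, 255, 255, 255, 192, 186, 189, 187, 186, 187,
[... 757 characters left out ...]
8, 178, 178, 179, 179, 144, 255, 255, 255, 255, 255, 117, 110, 111, 112, 177, 179, 180, 180]
192 [182, 179, 180, 179, 179, 178, 178, 179, 179, 165, 255, 255, 255, 255, 255, 142, 113, 112, 116, 178, 176, 179, 177]
204 [99, 182, 177, 179, 178, 181, 180, 178, 178, 165, 255, 255, 255, 255, 255, 151, 111, 109, 112, 179, 173, 182, 177]
216 [100, 185, 178, 178, 177, 177, 180, 179, 177, 165, 255, 255, 255, 255, 255, 77, 114, 113, 105, 183, 180, 176, 174]
col [34, 37, 37, 33, 36, 36, 37, 33, 37, 33, 32, 38, 38, 36, 33, 37, 36, 32, 33, 39, 39, 34, 33, 34, 37, 36, 34, 31, 34, 59, 255, 255, 255, 255, 255, 255, 255, 255, 255, 255, 255, 255, 255, 255, 255, 255, 255, 255, 255, 255, 255, 255, 255, 255, 255]
```

Run:
```python
from h import *
go([500.5,299.6,130],np.pi/2-.117)
```

```text
row [0.0285, -0.0025, 0.1763, 0.0001, -0.0002, -0.0036] rows lin 2.6 rot 0.0
```

Call:
play_rows(commands=[0.028, -0.002, 0, 0, 0, -0.003, 0.028, -0.002, 0.03, 0, 0, -0.003, 0.028, -0.002, 0.07, 0, 0, -0.003, 0.028, -0.002, 0.11, 0, 0, -0.003, 0.028, -0.002, 0.15, 0, 0, -0.003, 0.028, -0.002, 0.176, 0, 0, -0.003, 0.028, -0.002, 0.176, 0, 0, -0.003, 0.028, -0.002, 0.176, 0, 0, -0.003, 0.028, -0.002, 0.176, 0, 0, -0.003])

```text
clock: 10.83
tcp_pos: [500.5, 302.2, 131.1]
tool_rot: [-0.001, 0.747, 0.665, 0.001]
wrist_force: [0.7, -0.1, 0.9]
opening: 43.9
grip_force: 0.0
```

Run:
```python
from h import *
go([500.5,299.6,130],np.pi/2-.117)
```

```text
row [-0.0043, 0.0005, 0.0019, 0.0005, -0.0015, 0.0012] rows lin 0.1 rot 0.0
```

Call:
play_rows(commands=[0, 0, 0, 0, 0, 0, 0, 0, 0, 0, 0, 0, 0, 0, 0, 0, 0, 0, 0, 0, 0, 0, 0, 0, 0, 0, 0, 0, 0, 0, 0, 0, 0, 0, 0, 0, 0, 0, 0, 0, 0, 0, 0, 0, 0, 0, 0, 0], gripper=0, squeeze=45)

```text
clock: 11.5
tcp_pos: [499.6, 301.9, 130.2]
tool_rot: [-0.001, 0.746, 0.665, 0.0]
wrist_force: [-0.4, 0.9, 2.7]
opening: 9.9
grip_force: 45.0
```

Run:
```python
from h import *
for _ in range(3):
  s=read_state();print(s["tcp_pos"].round(2),s["tool_rot"].round(4),s["opening"],s["grip_force"],s["wrist_force"].round(1));grab_frame("wrist")
```

```text
[499.62 301.86 130.21] [-6.000e-04  7.464e-01  6.654e-01  4.000e-04] 9.915971075374362 44.99018847942352 [-0.4  0.9  2.7]
[499.6  301.87 130.2 ] [-6.000e-04  7.464e-01  6.655e-01  3.000e-04] 9.618322396434243 44.990217089653015 [-0.7 -0.5  2.1]
[499.59 301.89 130.2 ] [-6.000e-04  7.464e-01  6.655e-01  3.000e-04] 9.693818064823146 44.99032437801361 [-0.9  0.9  3.2]
```

Call:
play_rows(commands=[0, 0, -0.01, 0, 0, 0, 0, 0, -0.03, 0, 0, 0, 0, 0, -0.06, 0, 0, 0, 0, 0, -0.1, 0, 0, 0, 0, 0, -0.14, 0, 0, 0, 0, 0, -0.18, 0, 0, 0, 0, 0, -0.22, 0, 0, 0, 0, 0, -0.25, 0, 0, 0, 0, 0, -0.27, 0, 0, 0, 0, 0, -0.27, 0, 0, 0, 0, 0, -0.27, 0, 0, 0])

```text
clock: 12.57
tcp_pos: [499.1, 301.5, 291.8]
tool_rot: [-0.001, 0.746, 0.666, -0.0]
wrist_force: [-0.9, 0.3, -4.2]
opening: 9.5
grip_force: 45.0
```

```bash
cat > lid.py <<'E'
from h import *
import pickle,sys
s=read_state();f=grab_frame("wrist");pickle.dump((s,f),open(sys.argv[1],"wb"));print(s["tcp_pos"].round(2),s["tool_rot"].round(4),s["opening"],s["grip_force"],s["wrist_force"].round(1),s["clock"])
c=(f["mtx"],np.array(f["hand_eye"])[:3,3],np.array(f["hand_eye"])[:3,:3])  # tool frame
print("tool-frame pred (top edge at tool z -40.2):",proj(c,[(105,y,-39.8) for y in(-5,5)]).round(1).tolist(),proj(c,[(x,5,-39.8) for x in(60,30)]).round(1).tolist())
g=cv2.cvtColor(f["color"],cv2.COLOR_BGR2GRAY).astype(int)
for r in list(range(0,72,4))+list(range(72,200,16)):print(r,g[r,240:272].tolist())
E
python3 lid.py v7.pkl
```

```text
[499.11 301.48 291.75] [-7.000e-04  7.463e-01  6.656e-01 -0.000e+00] 9.495066095154892 44.99375581741333 [-0.9  0.3 -4.2] 12.5667
tool-frame pred (top edge at tool z -40.2): [[243.4, 50.7], [266.2, 50.7]] [[265.2, 153.5], [264.6, 211.8]]
0 [31, 33, 30, 36, 28, 29, 32, 31, 35, 29, 28, 30, 33, 34, 30, 27, 30, 30, 27, 29, 30, 29, 27, 33, 28, 32, 29, 29, 31, 36, 30, 29]
4 [31, 30, 32, 34, 29, 30, 28, 33, 32, 32, 33, 28, 36, 30, 32, 33, 29, 27, 31, 30, 32, 31, 26, 30, 30, 35, 33, 32, 33, 33, 33, 27]
8 [29, 33, 27, 29, 28, 29, 30, 31, 28, 29, 31, 31, 30, 32, 32, 33, 30, 30, 31, 35, 29, 31, 32, 28, 25, 33, 32, 31, 31, 29, 30, 29]
12 [25, 30, 32, 36, 32, 31, 33, 31, 30, 29, 29, 33, 33, 32, 35, 30, 31, 28, 32, 33, 32, 34, 33, 30, 30, 33, 33, 27, 33, 31, 28, 30]
16 [31, 35, 31, 28, 31, 30, 30, 30, 30, 29, 34, 30, 34, 31, 29, 30, 31, 32, 32, 31, 30, 27, 31, 32, 33, 30, 30, 30, 31, 31, 37, 30]
20 [32, 31, 33, 33, 34, 31, 33, 28, 28, 35, 34, 27, 27, 27, 32, 33, 33, 28, 32, 32, 31, 35, 31, 30, 29, 29, 29, 28, 29, 26, 32, 33]
24 [28, 33, 31, 31, 29, 31, 33, 32, 33, 31, 34, 32, 32, 30, 33, 31, 34, 3
[... 2160 characters left out ...]
 254, 254, 254, 252, 126, 98, 105, 105, 108, 106]
136 [115, 113, 111, 114, 112, 95, 246, 255, 255, 254, 254, 254, 254, 254, 254, 254, 254, 254, 254, 254, 254, 254, 254, 255, 253, 244, 118, 96, 96, 94, 98, 94]
152 [175, 176, 175, 178, 178, 148, 214, 254, 254, 254, 254, 254, 254, 254, 254, 254, 254, 254, 254, 254, 254, 254, 254, 254, 252, 213, 143, 159, 165, 162, 163, 164]
168 [177, 173, 176, 176, 174, 173, 194, 255, 255, 254, 254, 254, 254, 254, 254, 254, 254, 254, 254, 254, 254, 254, 255, 254, 252, 188, 159, 165, 164, 166, 160, 165]
184 [171, 174, 176, 172, 173, 168, 167, 255, 255, 254, 254, 254, 254, 254, 254, 254, 254, 254, 254, 254, 254, 254, 255, 254, 255, 151, 95, 96, 93, 165, 166, 160]
```

```bash
cat > tgt.py <<'E'
from h import *
import sys
box=[538.8,-214.3,.0524];off=np.array([-2.45,1.2,108.2])
def T(dz,b=box,o=off):
    psi=np.pi/2+b[2];return pose(b,[(78,0,108+dz)])[0]-RT(psi)@o,psi
if __name__=="__main__":
    p,psi=T(float(sys.argv[1]));s=read_state();print(p.round(2),s["tcp_pos"].round(2),s["tool_rot"].round(4),s["wrist_force"].round(1),s["clock"]);go(p,psi)
E
python3 tgt.py 60
```

```text
[ 615.37 -207.83  276.2 ] [498.78 301.13 290.75] [-0.0008  0.7463  0.6656 -0.001 ] [ 0.9  0.1 -3.6] 12.6167
row [-0.8206, 0.2898, 0.0238, -0.0016, 0.0001, -0.1061] rows lin 12.5 rot 1.3
```

Moderate speed, ramping the waypoints.

Call:
play_rows(commands=[-0.02, 0.007, 0, 0, 0, 0, -0.06, 0.021, 0, 0, 0, -0.01, -0.11, 0.039, 0, 0, 0, -0.02, -0.17, 0.06, 0, 0, 0, -0.03, -0.23, 0.081, 0, 0, 0, -0.04, -0.29, 0.102, 0, 0, 0, -0.05, -0.35, 0.124, 0, 0, 0, -0.06, -0.41, 0.145, 0, 0, 0, -0.07, -0.46, 0.162, 0, 0, 0, -0.08, -0.51, 0.18, 0, 0, 0, -0.09, -0.55, 0.194, 0, 0, 0, -0.1, -0.58, 0.205, 0, 0, 0, -0.106])

```text
clock: 13.62
tcp_pos: [580.9, -62.8, 289.8]
tool_rot: [-0.001, 0.69, 0.724, -0.001]
wrist_force: [0.1, 0.7, -4.0]
opening: 10.0
grip_force: 45.0
```

```bash
python3 tgt.py 60
```

```text
[ 615.37 -207.83  276.2 ] [580.94 -62.78 289.85] [-0.0012  0.6897  0.7241 -0.0014] [ 0.1  0.7 -4. ] 13.6167
row [-0.2443, 0.0456, 0.0226, -0.0023, 0.0001, -0.0023] rows lin 3.6 rot 0.0
```

Call:
play_rows(commands=[-0.04, 0.008, 0, 0, 0, 0, -0.08, 0.015, 0, 0, 0, 0, -0.12, 0.023, 0.005, 0, 0, 0, -0.155, 0.03, 0.01, 0, 0, 0, -0.185, 0.036, 0.015, 0, 0, -0.001, -0.205, 0.04, 0.02, 0, 0, -0.002, -0.218, 0.044, 0.022, 0, 0, -0.002, -0.225, 0.045, 0.022, 0, 0, -0.002, -0.225, 0.045, 0.022, 0, 0, -0.002, -0.225, 0.045, 0.022, 0, 0, -0.002, -0.225, 0.045, 0.022, 0, 0, -0.002])

```text
clock: 14.53
tcp_pos: [616.1, -190.1, 278.2]
tool_rot: [-0.001, 0.687, 0.727, 0.001]
wrist_force: [-0.1, 0.3, -3.7]
opening: 10.0
grip_force: 45.0
```

```bash
python3 tgt.py 60; python3 lid.py v8.pkl | awk '$1<=72||NR<3' | tail -8 | cut -c1-150
python3 - <<'E'
from h import *
import pickle
fs={n:grab_frame(n) for n in("scene","top")};pickle.dump((read_state(),fs),open("v9.pkl","wb"))
for n in fs:cv2.imwrite(f"pics/{n}9.png",fs[n]["color"])
E
```

```text
[ 615.37 -207.83  276.2 ] [ 616.12 -190.11  278.23] [-8.000e-04  6.867e-01  7.270e-01  5.000e-04] [-0.1  0.3 -3.7] 14.5333
row [-0.0294, -0.0029, 0.0033, -0.0002, -0.0012, 0.0029] rows lin 0.4 rot 0.0
44 [31, 26, 31, 31, 27, 24, 30, 31, 33, 29, 29, 24, 29, 29, 29, 28, 31, 31, 27, 33, 30, 28, 35, 30, 28, 27, 25, 29, 29, 34, 32, 28]
48 [31, 31, 29, 27, 26, 25, 29, 29, 32, 31, 28, 28, 28, 28, 31, 28, 33, 23, 29, 30, 33, 26, 26, 31, 31, 29, 31, 27, 27, 27, 29, 29]
52 [28, 27, 30, 28, 30, 26, 25, 28, 34, 30, 33, 26, 31, 28, 28, 29, 25, 28, 29, 28, 28, 29, 29, 30, 31, 27, 27, 31, 29, 26, 31, 29]
56 [25, 31, 29, 27, 32, 21, 19, 23, 16, 91, 90, 90, 90, 88, 88, 91, 89, 90, 86, 89, 87, 89, 94, 54, 18, 15, 24, 26, 31, 31, 31, 27]
60 [27, 27, 28, 26, 9, 128, 255, 255, 254, 253, 253, 253, 253, 253, 253, 253, 253, 253, 253, 253, 253, 253, 253, 254, 255, 255, 149, 28, 19, 26, 30, 2
64 [35, 32, 31, 26, 3, 186, 255, 254, 253, 253, 253, 253, 253, 253, 253, 253, 253, 253, 253, 253, 253, 253, 253, 253, 253, 255, 218, 66, 18, 27, 32, 3
68 [31, 28, 26, 24, 3, 180, 255, 255, 253, 253, 253, 253, 253, 253, 253, 253, 253, 253, 253, 253, 253, 253, 253, 254, 253, 255, 215, 59, 18, 26, 32, 3
72 [30, 25, 28, 25, 0, 173, 255, 255, 254, 253, 253, 253, 253, 253, 253, 253, 253, 253, 253, 253, 253, 253, 253, 254, 253, 255, 211, 58, 17, 26, 29, 2
```

Call:
play_rows(commands=[-0.012, -0.001, 0.001, 0, 0, 0.002, -0.024, -0.002, 0.003, 0, -0.001, 0.003, -0.0295, -0.003, 0.013, 0, -0.001, 0.003, -0.0295, -0.003, 0.033, 0, -0.001, 0.003, -0.0295, -0.003, 0.053, 0, -0.001, 0.003, -0.0295, -0.003, 0.07, 0, -0.001, 0.003, -0.0295, -0.003, 0.07, 0, -0.001, 0.003, -0.0295, -0.003, 0.07, 0, -0.001, 0.003, -0.0295, -0.003, 0.07, 0, -0.001, 0.003, -0.0295, -0.003, 0.07, 0, -0.001, 0.003])

```text
clock: 15.52
tcp_pos: [615.7, -209.3, 236.7]
tool_rot: [0.0, 0.689, 0.725, -0.0]
wrist_force: [-0.1, 0.1, -4.4]
opening: 9.8
grip_force: 45.0
```

```bash
python3 tgt.py 20
python3 - <<'E'
from h import *
import pickle
from tgt import *
s=read_state();f=grab_frame("scene");pickle.dump((s,f),open("v10.pkl","wb"));c=cam(f)
g=cv2.cvtColor(f["color"],cv2.COLOR_BGR2GRAY)
A=rot(s["tool_rot"]);o=s["tcp_pos"]+A@off
L=lambda P:o+(np.atleast_2d(P)@np.array([[0,1,0],[1,0,0],[0,0,-1.]]))@A.T  # lid xyz -> tool (y,x,-z)
print("lid O",o.round(1))
print("pred lid knuckles",proj(c,L([(0,60,0),(0,-60,0)])).round(1).tolist())
print("pred lid top corners",proj(c,L([(4,105,148),(4,-105,148),(4,105,12),(4,-105,12)])).round(1).tolist())
print("pred box knuckles",proj(c,pose(box,[(78,y,108) for y in(81.5,38.5,-38.5,-81.5)])).round(1).tolist())
print("box back corners",proj(c,pose(box,[(70,120,100),(70,-120,100),(70,120,0),(70,-120,0)])).round(1).tolist())
E
```

```text
[ 615.37 -207.83  236.2 ] [ 615.65 -209.29  236.67] [ 5.000e-04  6.890e-01  7.248e-01 -0.000e+00] [-0.1  0.1 -4.4] 15.5167
row [0.0024, -0.0004, 0.0008, 0.0004, 0.0005, -0.0011] rows lin 0.0 rot 0.0
lid O [ 617.  -211.8  128.5]
pred lid knuckles [[194.9, 179.0], [178.1, 162.0]]
pred lid top corners [[196.7, 141.7], [165.6, 115.0], [200.4, 183.1], [170.8, 153.3]]
pred box knuckles [[199.1, 188.1], [192.6, 181.5], [181.9, 170.4], [176.2, 164.7]]
box back corners [[207.7, 195.6], [173.9, 161.1], [209.6, 221.3], [177.1, 185.2]]
```

Run:
```python
from h import *
import pickle
s,f=pickle.load(open("v10.pkl","rb"));g=cv2.cvtColor(f["color"],cv2.COLOR_BGR2GRAY).astype(int)
for r in(150,160,170):print("lid right edge row",r,"pred",round(196.7+3.7*(r-141.7)/41.4,1),"from 190",g[r,190:206].tolist())
for k in(172,180,188):print("lid top col",k,"pred",round(115+26.7*(k-165.6)/31.1,1),"from",g[int(115+26.7*(k-165.6)/31.1)-8:int(115+26.7*(k-165.6)/31.1)+8,k].tolist())
for r in(202,210,218):print("box edge row",r,"pred",round(207.7+1.9*(r-195.6)/25.7,1),"from 200",g[r,200:218].tolist())
for k in(180,190,200):y=185.2+36.1*(k-177.1)/32.5;print("box bottom col",k,"pred",round(y,1),g[int(y)-7:int(y)+8,k].tolist())
print(g[160:196,174:208])
```

```text
lid right edge row 150 pred 197.4 from 190 [159, 162, 163, 163, 164, 164, 171, 193, 215, 217, 194, 132, 76, 80, 111, 135]
lid right edge row 160 pred 198.3 from 190 [163, 163, 164, 163, 163, 164, 164, 171, 192, 216, 222, 221, 219, 218, 218, 217]
lid right edge row 170 pred 199.2 from 190 [134, 145, 165, 176, 175, 169, 166, 166, 171, 191, 215, 221, 222, 221, 217, 206]
lid top col 172 pred 120.5 from [130, 112, 94, 87, 97, 120, 140, 154, 157, 154, 154, 155, 158, 160, 161, 162]
lid top col 180 pred 127.4 from [221, 209, 179, 136, 107, 110, 119, 124, 127, 129, 129, 128, 126, 129, 130, 132]
lid top col 188 pred 134.2 from [139, 137, 138, 145, 173, 214, 236, 240, 235, 216, 183, 164, 159, 158, 158, 159]
box edge row 202 pred 208.2 from 200 [159, 159, 161, 161, 161, 162, 163, 172, 192, 213, 218, 219, 219, 220, 220, 220, 220, 220]
box edge row 210 pred 208.8 from 200 [137, 153, 159, 161, 160, 161, 159, 163, 177, 198, 213, 217, 219, 219, 220, 219, 219, 219]
box edge row 218 pred 209.4 from 200 [50, 49, 49, 49, 57, 78, 107, 135, 158, 181, 207, 216, 217, 217, 211, 202, 189, 178]
box bottom col 180 pred 188.4 [157, 157, 157, 158, 157, 155, 149, 132, 108, 79, 55, 45, 44, 45, 45]
box bottom col 190 pred 199.5 [161, 161, 160, 161, 161, 158, 150, 134, 108, 80, 55, 45, 43, 46, 47]
box bottom col 200 pred 210.6 [160, 161, 161, 162, 163, 161, 153, 137, 112, 84, 62, 52, 50, 48, 48]
[[ 87 113 128 ... 217 217 217]
 [104 127 134 ... 217 217 216]
 [123 141 142 ... 217 217 217]
 ...
 [ 48  47  47 ... 224 230 222]
 [ 46  48  48 ... 207 226 232]
 [ 47  49  49 ... 181 206 227]]
```

Run:
```python
from h import *
import pickle
np.set_printoptions(linewidth=250,threshold=10**6)
s,f=pickle.load(open("v10.pkl","rb"));g=cv2.cvtColor(f["color"],cv2.COLOR_BGR2GRAY).astype(int)
print("     ",np.arange(170,210))
for r in range(150,200):print(r,g[r,170:210])
```

```text
[170 171 172 173 174 175 176 177 178 179 180 181 182 183 184 185 186 187 188 189 190 191 192 193 194 195 196 197 198 199 200 201 202 203 204 205 206 207 208 209]
150 [ 90 129 151 159 162 163 163 164 163 163 162 156 154 153 153 153 153 152 152 154 159 162 163 163 164 164 171 193 215 217 194 132  76  80 111 135 151 166 181 194]
151 [ 82 120 144 150 155 161 164 164 163 163 163 159 156 154 153 154 152 152 152 155 160 161 163 163 163 165 172 192 215 217 194 139 100 118 151 175 193 210 217 220]
152 [ 78 116 137 137 142 155 161 164 164 163 163 161 157 155 154 153 153 152 153 154 160 161 162 163 164 164 170 189 211 216 199 163 149 169 198 214 220 226 226 224]
153 [ 73 111 132 128 130 145 156 162 164 164 163 163 160 158 155 152 152 152 153 155 159 162 163 163 163 164 168 184 207 216 210 197 196 206 219 224 224 224 222 215]
154 [ 61  96 120 121 124 136 147 155 162 163 163 164 163 161 158 155 153 152 153 155 160 162 163 163 163 163 167 180 202 215 217 216 217 218 221 222 221 220 217 206]
155 [ 47  69  94 112 123 130 137 145 152 160 163 165 165 165 162 158 154 153 153 155 160 162 163 164 164 164
[... 6661 characters left out ...]
123 139 155 166 181 206 227 234 234]
196 [ 48  48  48  49  49  48  47  49  49  47  49  44  43  39  47  69 101 131 148 158 161 162 161 162 161 162 161 159 157 150 137 132 141 155 164 167 181 207 223 226]
197 [ 50  49  47  48  49  48  50  46  47  48  48  46  44  41  41  48  73 104 133 151 158 160 161 162 162 162 162 161 160 157 150 143 146 156 161 163 169 185 206 217]
198 [ 48  49  50  48  48  48  49  49  49  49  49  47  46  44  44  42  51  77 108 134 150 158 161 161 162 161 162 163 160 160 157 153 152 156 161 163 166 179 199 215]
199 [ 50  50  50  48  49  48  50  47  49  47  46  48  47  47  45  42  42  53  78 109 134 150 158 160 161 162 161 162 162 161 159 158 156 159 161 162 166 177 198 215]
```

The scene camera agrees: the lid's and the box's edges have the same pixel offset to about 0.1 px sideways. Descending in steps.

```bash
python3 tgt.py 8;python3 tgt.py 0
```

```text
[ 615.37 -207.83  224.2 ] [ 615.61 -209.34  236.76] [ 5.000e-04  6.890e-01  7.248e-01 -0.000e+00] [-0.2  0.1 -3.1] 15.5667
row [0.0025, -0.0003, 0.0209, 0.0005, 0.0005, -0.0011] rows lin 0.3 rot 0.0
[ 615.37 -207.83  216.2 ] [ 615.61 -209.34  236.76] [ 5.000e-04  6.890e-01  7.248e-01 -0.000e+00] [-0.2  0.1 -3.1] 15.5667
row [0.0026, -0.0003, 0.0343, 0.0005, 0.0005, -0.0011] rows lin 0.5 rot 0.0
```

Call:
play_rows(commands=[0.0025, 0, 0, 0, 0.0005, -0.001, 0.0025, 0, 0.004, 0, 0.0005, -0.001, 0.0025, 0, 0.008, 0, 0.0005, -0.001, 0.0025, 0, 0.012, 0, 0.0005, -0.001, 0.0025, 0, 0.016, 0, 0.0005, -0.001, 0.0025, 0, 0.019, 0, 0.0005, -0.001, 0.0025, 0, 0.021, 0, 0.0005, -0.001, 0.0025, 0, 0.021, 0, 0.0005, -0.001, 0.0025, 0, 0.021, 0, 0.0005, -0.001])

```text
clock: 16.32
tcp_pos: [615.0, -207.8, 223.3]
tool_rot: [-0.0, 0.688, 0.725, -0.0]
wrist_force: [-0.0, -0.9, -3.5]
opening: 9.8
grip_force: 45.0
```

```bash
python3 tgt.py 0
```

```text
[ 615.37 -207.83  216.2 ] [ 615.01 -207.84  223.33] [-4.000e-04  6.885e-01  7.253e-01 -1.000e-04] [-0.  -0.9 -3.5] 16.3167
row [-0.0, 0.0006, 0.0119, -0.0005, -0.0003, -0.0002] rows lin 0.2 rot 0.0
```

Call:
play_rows(commands=[0, 0.0005, 0.003, 0, 0, 0, 0, 0.0005, 0.006, 0, 0, 0, 0, 0.0005, 0.009, 0, 0, 0, 0, 0.0005, 0.0115, 0, 0, 0, 0, 0.0005, 0.0115, 0, 0, 0, 0, 0.0005, 0.0115, 0, 0, 0, 0, 0.0005, 0.0115, 0, 0, 0])

```text
clock: 16.9
tcp_pos: [615.4, -207.8, 216.6]
tool_rot: [-0.0, 0.688, 0.725, -0.0]
wrist_force: [0.1, -0.1, -4.1]
opening: 9.8
grip_force: 45.0
```

```bash
python3 tgt.py 0; python3 lid.py v11.pkl | awk '$1==56||$1==64||$1==60'|cut -c1-150
python3 - <<'E'
from h import *
F=[]
for _ in range(4):
    grab_frame("top");s=read_state();F.append(np.r_[s["wrist_force"],s["tcp_pos"]])
print(np.mean(F,0).round(2))
E
```

```text
[ 615.37 -207.83  216.2 ] [ 615.38 -207.81  216.57] [-3.000e-04  6.885e-01  7.253e-01 -1.000e-04] [ 0.1 -0.1 -4.1] 16.9
row [-0.0, -0.0, 0.0006, -0.0003, -0.0002, -0.0002] rows lin 0.0 rot 0.0
56 [31, 26, 32, 34, 28, 25, 18, 28, 25, 98, 104, 98, 98, 98, 97, 98, 99, 100, 96, 99, 97, 97, 106, 56, 21, 19, 29, 32, 30, 34, 31, 33]
60 [32, 28, 35, 29, 8, 143, 255, 255, 255, 254, 254, 254, 254, 254, 254, 254, 254, 254, 254, 254, 254, 254, 254, 255, 255, 255, 162, 32, 25, 31, 33, 3
64 [33, 31, 30, 29, 1, 203, 255, 255, 254, 254, 254, 254, 254, 254, 254, 254, 254, 254, 254, 254, 254, 254, 254, 255, 255, 255, 230, 63, 17, 28, 35, 3
[-7.0000e-02 -2.0000e-02 -3.8800e+00  6.1540e+02 -2.0782e+02  2.1665e+02]
```

```bash
cat > chk.py <<'E'
from h import *
from tgt import *
def prof(g,c,P0,P1,n,bright_lo=None):
    """subpixel edge offset (px) along image normal, at points along 3D segment"""
    out=[]
    for t in np.linspace(.2,.8,9):
        a=proj(c,P0)[0];b=proj(c,P1)[0];m=a+(b-a)*t;d=(b-a)/np.linalg.norm(b-a);nn=np.array([-d[1],d[0]])
        nn=nn*np.sign(nn@np.array(n));u=np.arange(-4,4.01,.25);pts=(m+u[:,None]*nn).astype(np.float32)
        w=cv2.remap(g,pts[:,:1],pts[:,1:],cv2.INTER_LINEAR).ravel();gr=np.abs(np.gradient(w));k=gr>gr.max()*.5
        j=np.argmax(gr);k=np.abs(np.arange(len(u))-j)<=5;out.append((u[k]*gr[k]).sum()/gr[k].sum())
    return np.median(out).round(2),np.std(out).round(2)
def run(g,c,L,name):
    print(name,"top-back edge",prof(g,c,L([(4,-95,148)]),L([(4,-30,148)]),(0,1)),prof(g,c,L([(4,30,148)]),L([(4,95,148)]),(0,1)),
      "top-front",prof(g,c,L([(-6,30,148)]),L([(-6,95,148)]),(0,1)),"end-back edge",prof(g,c,L([(4,105,50)]),L([(4,105,140)]),(1,0)))
f=grab_frame("scene");c=cam(f);G=lambda i:cv2.cvtColor(i,cv2.COLOR_BGR2GRAY).astype(np.float32)
s=read_state();A=rot(s["tool_rot"]);o=s["tcp_pos"]+A@off;M=np.array([[0,1,0],[1,0,0],[0,0,-1.]])
g0=G(cv2.imread("pics/scene0.png"));g=G(f["color"])
run(g,c,lambda P:o+(np.array(P)@M)@A.T,"held")
run(g0,c,lambda P:pose([501.5,299.5,-.117],np.array(P)+[0,0,22]),"rack")
B=lambda *p:pose(box,[p])
for nm,gg in(("now",g),("start",g0)):
    print(nm,"box bottom back",prof(gg,c,B(70,120,0),B(70,-120,0),(0,1)),"back/left edge",prof(gg,c,B(70,120,10),B(70,120,95),(1,0)),"rim left outer",prof(gg,c,B(60,120,100),B(-60,120,100),(0,1)),"bottom left",prof(gg,c,B(60,120,0),B(-60,120,0),(0,1)))
print(prof(g0,c,B(70,25,100),B(70,-25,100),(0,1)),o.round(2),pose(box,[(78,0,108)]).round(2))
E
python3 chk.py
```

```text
held top-back edge (np.float64(-1.64), np.float64(1.07)) (np.float64(-3.02), np.float64(0.05)) top-front (np.float64(-0.32), np.float64(0.1)) end-back edge (np.float64(-0.29), np.float64(0.16))
rack top-back edge (np.float64(-3.56), np.float64(0.02)) (np.float64(0.5), np.float64(0.09)) top-front (np.float64(-3.39), np.float64(2.31)) end-back edge (np.float64(3.16), np.float64(1.43))
now box bottom back (np.float64(0.54), np.float64(0.11)) back/left edge (np.float64(-0.14), np.float64(0.17)) rim left outer (np.float64(-1.74), np.float64(0.1)) bottom left (np.float64(0.67), np.float64(0.06))
start box bottom back (np.float64(0.54), np.float64(0.14)) back/left edge (np.float64(-0.2), np.float64(0.18)) rim left outer (np.float64(-1.75), np.float64(1.37)) bottom left (np.float64(0.67), np.float64(0.06))
(np.float64(1.03), np.float64(0.34)) [ 616.65 -210.18  108.44] [[ 616.69 -210.21  108.  ]]
```

```bash
sed -i 's/np.arange(-4,4.01,.25)/np.arange(-2,2.01,.25)/' chk.py; python3 chk.py
```

```text
held top-back edge (np.float64(-1.33), np.float64(0.89)) (np.float64(0.96), np.float64(0.04)) top-front (np.float64(-0.35), np.float64(0.07)) end-back edge (np.float64(-0.18), np.float64(0.19))
rack top-back edge (np.float64(0.24), np.float64(0.08)) (np.float64(0.5), np.float64(0.09)) top-front (np.float64(-0.36), np.float64(0.07)) end-back edge (np.float64(-0.26), np.float64(0.12))
now box bottom back (np.float64(0.52), np.float64(0.12)) back/left edge (np.float64(-0.13), np.float64(0.18)) rim left outer (np.float64(-1.41), np.float64(0.06)) bottom left (np.float64(0.68), np.float64(0.03))
start box bottom back (np.float64(0.54), np.float64(0.14)) back/left edge (np.float64(-0.2), np.float64(0.18)) rim left outer (np.float64(-1.42), np.float64(1.13)) bottom left (np.float64(0.66), np.float64(0.06))
(np.float64(0.97), np.float64(0.21)) [ 616.63 -210.16  108.39] [[ 616.69 -210.21  108.  ]]
```

```bash
python3 -c "
from h import *
s=read_state();print(s['clock'],abs(s['joint_velocities']).max(),s['wrist_force'],s['grip_force']);print(sign_off())"
```

```text
17.25 0.0015582938994632527 [ 0.79083805 -0.07252321 -3.84615293] 44.99374508857727
the job is handed in; nothing more can be done
None
```

The drop front is shut, and I handed in the job at 17 s with the lid held upright at the back of the box and its knuckles between the box knuckles. By measurement the holes line up to about 1 mm and the lid shows no contact with the box; the hand-in returned no verdict.

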